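Open the thimble press by its rising handwheel

TASK

Two small screw presses stand on the glass shelf; open the one with the round handwheel, which holds the silver thimble. Grip the wheel from above and turn it anticlockwise (seen from above) by about 70 degrees, rising with it as the screw comes up, so that the pad stands about 12 mm above the thimble; then let go and draw back. Leave the thimble where it stands, and leave the other press, the one with the straight cross bar, alone.

Things in the scene. Friction and masses are not known exactly. Their poses are not given: they have to be found in the camera images.
- wheel_hub (a point): Middle of the round brass handwheel on the dark C-frame press that holds the thimble: on the upright screw axis, mid height of the rim. Wheel: plain dished disc, 56 mm across, 16 mm thick (8 mm above and below this point), grippable across the rim at any yaw. Starts about 158 mm above the table. The fixed frame's top is 35 mm below this point; nothing else as tall within 75 mm of the rim.
- stem (a joint): How far the screw (wheel, stem and pad together) has risen, in m: 0 at the start, pad down on the thimble; 0.020 at the top stop. It rises 10 mm per radian of anticlockwise turn seen from above (70 degrees gives 12 mm). Turning takes about 0.1 N m; the screw stays where it is left.
- silver_thimble: Loose polished silver thimble, 21 mm across and 24 mm high, mouth down on the anvil of the round-wheel press under its pad. Origin: centre of its underside, straight below the wheel, 36 mm above the table.
- bar_stem (a joint): The same rise, in m, of the other press: the same dark frame, but with a straight brass cross bar, 128 mm long with ball ends, in place of a wheel. It is shut (0) and must stay so.

How it is judged:
At the end, for the whole second after the job is handed in: The round-wheel press is open by 8 to 17 mm and its screw is still; the silver thimble stands upright within 10 mm of where it was; the cross-bar press is still shut (risen less than 2 mm) (value of joint stem between 0.008 and 0.017 m and velocity of joint stem between -0.002 and 0.002 m/s and distance of silver_thimble from where it was at the start of the episode below 0.01 m and angle between silver_thimble's own z axis and vertical below 0.2 rad and value of joint bar_stem below 0.002 m); the robot touches nothing.
It fails at once if the cross-bar press is opened (value of joint bar_stem above 0.003 m).
It also fails if it takes over 34 s, if anything falls off the work surface, if the arm or the gripper's body presses on something with over 40 N, if the wrist force passes 120 N, or if a joint passes its speed limit or range.

ROBOT

A 6-joint arm with a two-finger parallel gripper is mounted at the origin on the work surface. World frame = base frame: x ahead of the robot, y to its left, z up, the work surface at z = 0. Lengths are in m, angles in rad, forces in N, time in s.
With the tool pointing down it reaches from about 0.275 to 0.825 m from the base axis. Payload 4.9 kg.
Tool frame: the origin (TCP) lies at the very end of the fingers, on their centre line; the grasp point (between the pads) lies 19 mm behind it; z points along the fingers, y is the line along which they close (so a half turn about z gives the same grasp; the last joint's range is limited). The gripper opens to 85 mm and grips with 20 to 120 N. Pads are 22 mm wide; open, the fingers measure 114 mm over their backs; the gripper's body (76 mm by 85 mm) begins 54 mm behind the grasp point. The pads swing forward as they close: fully open they stand 13 mm farther back than shut.
Start: joints at [1.051, 0.326, -0.193, 1.052, 0, 1.437], TCP at [0.207, 0.51, 0.231] pointing down, gripper open.
Joint ranges: [-2.65, 2.65], [-0.97, 1.79], [-1.3, 1.35], [-1.93, 2.1], [-1.47, 1.37], [-3.14, 3.14]. Speed limits (rad/s): [2.57, 2.57, 3.14, 3.14, 3.14, 3.14].

INTERFACE

Orientations are given as a unit quaternion [x, y, z, w].
In Python, from plant import move_to, move_l, movej, command_gripper, sleep, inverse_kinematics, grab_frame, calibration, PlanningError, hand_in, get_t, get_joint_pos, get_dq, get_tau, get_ee_pos, get_ee_rot, get_force, get_ft_torque, get_finger_gap, get_grip_force gives the robot as it stands. Calls block until the motion is done:
- move_to(position, orientation): joint-space move of the TCP to a pose.
- move_l(position, attitude=None, vel=0.15, f_stop=None): straight line of the TCP; attitude=None keeps the orientation; vel is the mean speed in m/s. With f_stop (N) it stops when the force on the tool has changed by that much, and returns True; else False.
- movej(angles): joint-space move.
- command_gripper(opening): finger opening in m; the grip force is fixed at half the most; returns when the fingers have stopped.
- sleep(seconds).
- inverse_kinematics(position, orientation): joint angles nearest the present ones, or None.
- grab_frame(name): name is "side" or "top" or "wrist"; returns (picture, depth): 480x640x3 uint8, blue, green, red; 480x640 float32, m along the optical axis (not along the pixel's ray), 0 where there is no reading.
- calibration(name): a dict with "K" (3x3 intrinsics, pixels), "pose" (4x4, takes a point from camera to world coordinates). Camera axes: x right, y up, looking along -z (the intrinsics and any distortion apply to the point x, -y, -z); pixel columns grow to the right and rows downward; lengths in m; the calibration is good to about 2 mm. A picture is of the moment at which its call begins: read the wrist's pose just before it. calibration takes no time and is no camera call; for the wrist camera it gives the pose at the moment of the call.
A pose or a line that the arm cannot do raises PlanningError and nothing moves.
- hand_in(): hands the job in; it is judged then, once.
Readings, each from a call of its own:
- get_t(): time.
- get_joint_pos(): joint angles.
- get_dq(): joint speeds.
- get_tau(): joint torques, N m.
- get_ee_pos(): TCP position.
- get_ee_rot(): TCP orientation.
- get_force(): force on the tool from outside, world axes, zero at the start.
- get_ft_torque(): the same for the moment, N m.
- get_finger_gap(): finger opening in m.
- get_grip_force(): force on a finger pad.
Only numpy, scipy, OpenCV 4.12 (cv2) and the standard library are available. Lean on these libraries where they do the work, as an engineer would, in place of code of your own. Each camera call takes 0.05 s, during which the arm holds its last target. There are 200 camera calls.

## Working session

There is one attempt and no reset: what is moved stays moved. The work goes in short steps, each a Python script; the robot and the scene stay as the last script left them, time stands still between calls to the robot, and variables do not carry over. Pictures are saved under pics/ and viewed, at most 10 in all, crops included, and the job is handed in when it is done.

```bash
mkdir -p pics; python3 - <<'E'
from plant import *
import cv2,numpy as np
for n in("side","top"):
    p,d=grab_frame(n); c=calibration(n)
    cv2.imwrite(f"pics/{n}0.png",p); np.save(f"pics/{n}0.npy",d); print(n,c["K"],c["pose"],[k for k in c])
print(get_t(),get_ee_rot())
E
```

```text
side [[572.77223272   0.         312.54855414]
 [  0.         572.77223272 239.61996039]
 [  0.           0.           1.        ]] [[ 0.87275803  0.27758345 -0.40154805  0.20588378]
 [-0.4881435   0.49112556 -0.7214649  -0.62139398]
 [-0.00305621  0.82567736  0.56413434  0.63102136]
 [ 0.          0.          0.          1.        ]] ['K', 'pose']
top [[559.24161305   0.         324.78430445]
 [  0.         559.24161305 238.37049334]
 [  0.           0.           1.        ]] [[ 6.93443747e-04  9.94412320e-01 -1.05563518e-01  4.72533682e-01]
 [-9.99542178e-01  3.88236079e-03  3.00060208e-02  1.49177800e-02]
 [ 3.02481925e-02  1.05494381e-01  9.93959749e-01  8.07372187e-01]
 [ 0.00000000e+00  0.00000000e+00  0.00000000e+00  1.00000000e+00]] ['K', 'pose']
0.1 [ 1.91702233e-01  9.81452814e-01 -7.50547337e-04 -2.52317236e-04]
```

View pics/side0.png

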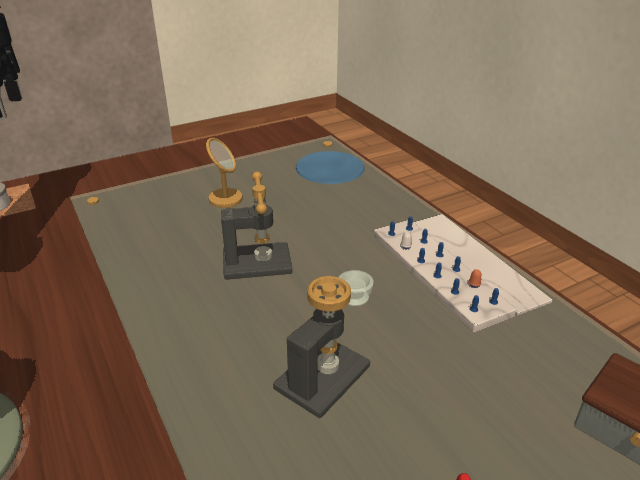

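View pics/top0.png

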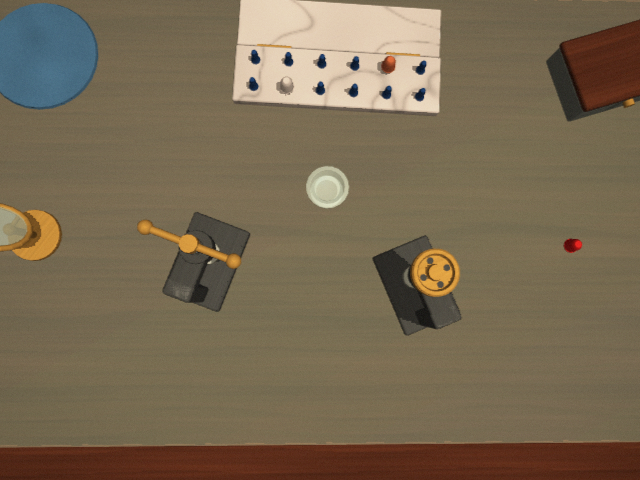

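The round-wheel press has its wheel at about (329,290) in side and (436,272) in top. The cross-bar press is at (260,190) in side and (190,245) in top, well clear.

```bash
cat > h.py <<'E'
from plant import *
import cv2,numpy as np
from scipy.spatial.transform import Rotation as R
F=np.diag([1,-1,-1.])
def proj(c): 
    M=np.linalg.inv(c["pose"]); return c["K"]@F@M[:3]
def tri(c1,u1,c2,u2):
    X=cv2.triangulatePoints(proj(c1),proj(c2),np.float64(u1),np.float64(u2))[:,0]; return X[:3]/X[3]
def pix(c,X):
    p=proj(c)@np.append(X,1); return p[:2]/p[2]
def unproj(c,u,d):
    r=np.linalg.inv(c["K"])@[u[0],u[1],1]; return c["pose"][:3,:3]@(F@r*d)+c["pose"][:3,3]
def down(yaw): # tool y (closing line) at angle yaw+90 ; z down
    return (R.from_euler('z',yaw)*R.from_euler('x',np.pi)).as_quat()
E
python3 - <<'E'
from h import *
s,t=calibration("side"),calibration("top")
X=tri(s,(329,291),t,(436,272)); print(X,pix(s,X),pix(t,X))
D=np.load("pics/top0.npy")
for u in((436,272),(436,252),(415,272),(456,273),(436,292)): print(unproj(t,u,D[u[1],u[0]]))
print(get_ee_rot(),R.from_quat(get_ee_rot()).as_matrix())
for y in np.arange(-180,180,15):
    q=inverse_kinematics([X[0],X[1],.14],down(np.radians(y)));print(y,None if q is None else np.round(q,2))
E
```

```text
[ 0.50185967 -0.13359952  0.16154946] [329.39522813 290.93599388] [435.8058928 272.4215715]
[ 0.50206075 -0.13239638  0.16780139]
[ 0.52545004 -0.13375014  0.16398302]
[ 0.50211455 -0.10854752  0.16553994]
[ 0.50102356 -0.15593805  0.16633654]
[ 0.47917462 -0.13225333  0.16638661]
[ 1.91702233e-01  9.81452814e-01 -7.50547337e-04 -2.52317236e-04] [[-9.26500381e-01  3.76293013e-01 -7.83038123e-04]
 [ 3.76293770e-01  9.26499381e-01 -1.37651404e-03]
 [ 2.07511722e-04 -1.56999315e-03 -9.99998746e-01]]
-180 [-0.4   0.35 -0.41  0.81  0.   -0.4 ]
-165 [-0.4   0.35 -0.41  0.81  0.   -0.66]
-150 [-0.4   0.35 -0.41  0.81  0.   -0.93]
-135 [-0.4   0.35 -0.41  0.81  0.   -1.19]
-120 [-0.4   0.35 -0.41  0.81  0.   -1.45]
-105 [-0.4   0.35 -0.41  0.81  0.   -1.71]
-90 [-0.4   0.35 -0.41  0.81  0.   -1.97]
-75 [-0.4   0.35 -0.41  0.81  0.   -2.23]
-60 [-0.4   0.35 -0.41  0.81  0.   -2.5 ]
-45 [-0.4   0.35 -0.41  0.81  0.   -2.76]
-30 [-0.4   0.35 -0.41  0.81  0.   -3.02]
-15 [-0.4   0.35 -0.41  0.81  0.    3.  ]
0 [-0.4   0.35 -0.41  0.81  0.    2.74]
15 [-0.4   0.35 -0.41  0.81  0.    2.48]
30 [-0.4   0.35 -0.41  0.81  0.    2.22]
45 [-0.4   0.35 -0.41  0.81  0.    1.95]
60 [-0.4   0.35 -0.41  0.81  0.    1.69]
75 [-0.4   0.35 -0.41  0.81  0.    1.43]
90 [-0.4   0.35 -0.41  0.81  0.    1.17]
105 [-0.4   0.35 -0.41  0.81  0.    0.91]
120 [-0.4   0.35 -0.41  0.81  0.    0.64]
135 [-0.4   0.35 -0.41  0.81  0.    0.38]
150 [-0.4   0.35 -0.41  0.81  0.    0.12]
165 [-0.4   0.35 -0.41  0.81  0.   -0.14]
```

```bash
python3 - <<'E'
from h import *
p=get_ee_pos(); move_l([p[0],p[1],.30])
move_to([.502,-.133,.27],down(np.radians(125)))
c=calibration("wrist"); p,d=grab_frame("wrist")
cv2.imwrite("pics/w0.png",p); np.savez("pics/w0.npz",d=d,K=c["K"],pose=c["pose"]); print(get_t(),get_ee_pos(),c["pose"].round(3).tolist(),pix(c,[.502,-.133,.166]))
E
```

```text
3.2667 [ 0.50220023 -0.13221662  0.27005744] [[0.818, -0.548, -0.174, 0.457], [0.575, 0.78, 0.247, -0.069], [-0.0, -0.302, 0.953, 0.411], [0.0, 0.0, 0.0, 1.0]] [320.75735097 239.17274692]
```

View pics/w0.png

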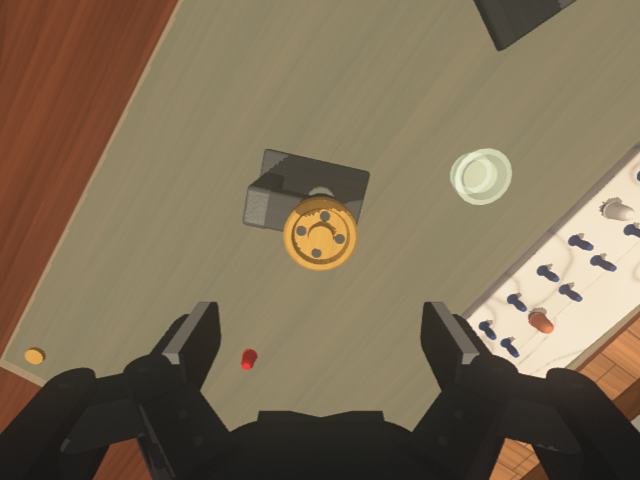

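The wheel is centred at about (320,233) in the wrist view, with the fingers at either side and nothing near the rim.

```bash
python3 - <<'E'
from h import *
z=np.load("pics/w0.npz"); w=dict(K=z["K"],pose=z["pose"]); d=z["d"]
s,t=calibration("side"),calibration("top")
print(tri(w,(320,233),t,(436,272)),tri(w,(320,233),s,(329,290)))
# depth-based rim: points in the height band of the wheel
vs,us=np.mgrid[190:280:2,275:365:2]; 
P=np.array([unproj(w,(u,v),d[v,u]) for u,v in zip(us.ravel(),vs.ravel())]); P=P[(P[:,2]>.145)&(P[:,2]<.18)]
T=P[P[:,2]>np.median(P[:,2])-.004]
(c,r)=cv2.minEnclosingCircle(np.float32(T[:,:2])); print(c,r,np.percentile(P[:,2],[5,50,90,99]))
p=cv2.imread("pics/w0.png"); cv2.imwrite("pics/w0c.png",cv2.resize(p[180:290,260:380],None,fx=5,fy=5))
E
```

```text
[ 0.50354799 -0.13862707  0.13728805] [ 0.50168192 -0.13140382  0.16130266]
(0.5008544921875, -0.13187696039676666) 0.0281057171523571 [0.1573109  0.16239546 0.16550715 0.16715351]
```

View pics/w0c.png

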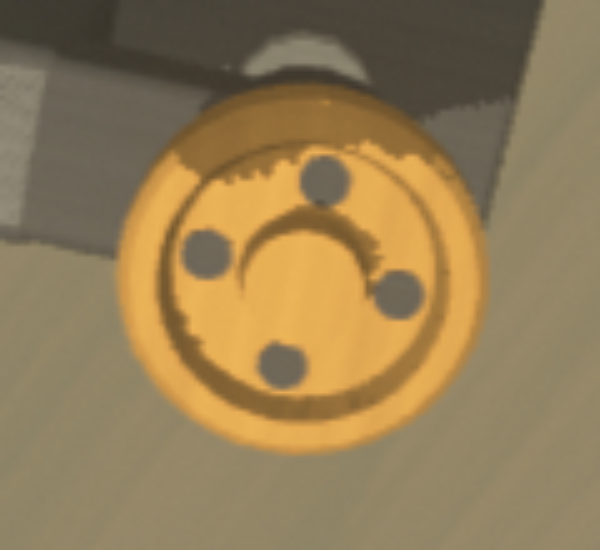

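The enlarged crop puts the wheel centre at (320.4,233.6). The depth fit gives a centre of (0.501,-0.132), a radius of 28 mm and a rim top at 0.166, so I go in now.

```bash
python3 - <<'E'
from h import *
q=down(np.radians(125))
move_l([.501,-.132,.19],q)
print(move_l([.501,-.132,.137],vel=.06,f_stop=8),get_ee_pos(),get_force())
command_gripper(.05); print(get_t(),get_finger_gap(),get_grip_force(),get_force(),get_ft_torque(),get_ee_pos())
E
```

```text
False [ 0.50129815 -0.13210778  0.1373118 ] [-0.62747908 -0.29560902  0.50036446]
5.3833 0.05396908564559942 62.2624146938324 [0.2756599  2.71429689 5.03305367] [ 0.43229261 -0.03293778 -0.05816059] [ 0.50178413 -0.13181316  0.13787419]
```

```bash
python3 - <<'E'
from h import *
p=np.array([.5012,-.132,.1372])
for a in range(10,71,10):
    move_l(p+[0,0,.01*np.radians(a)],down(np.radians(125+a)),vel=.003)
    f,m=get_force(),get_ft_torque(); print(a,round(get_t(),2),f.round(1),m.round(2),round(get_finger_gap(),4),get_ee_pos().round(4))
    if np.linalg.norm(f)>50: break
c=calibration("side");p,_=grab_frame("side");cv2.imwrite("pics/s1.png",cv2.resize(p[260:410,250:400],None,fx=4,fy=4))
E
```

```text
10 6.18 [-0.8  3.3  5.5] [0.46 0.02 0.05] 0.0543 [ 0.5017 -0.1318  0.1396]
20 6.92 [-0.2  2.1  6.3] [0.45 0.01 0.01] 0.0545 [ 0.5017 -0.1319  0.1413]
30 7.65 [-1.   2.1  6.9] [0.4  0.1  0.01] 0.0543 [ 0.5017 -0.1319  0.1431]
40 8.38 [-0.1  2.1  6.2] [0.41 0.09 0.  ] 0.0543 [ 0.5016 -0.132   0.1448]
50 9.12 [-0.8  2.1  6.7] [0.38 0.11 0.  ] 0.0543 [ 0.5016 -0.132   0.1465]
60 9.85 [-0.3  0.9  5.2] [ 0.38  0.05 -0.01] 0.0542 [ 0.5016 -0.1321  0.1483]
70 10.58 [-0.4  1.4  5.8] [ 0.38  0.1  -0.01] 0.0542 [ 0.5016 -0.1321  0.15  ]
```

View pics/s1.png

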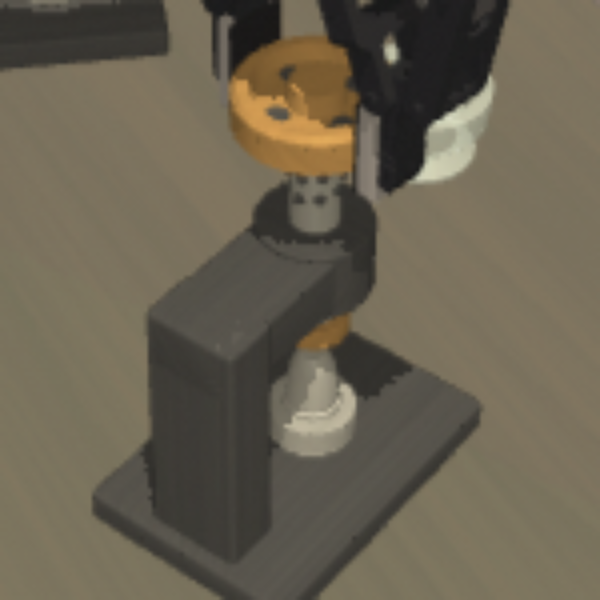

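The pad is clear above the thimble, which stands upright at about (315,385) in the crop, and the wheel has risen. I let go and draw back.

```bash
python3 - <<'E'
from h import *
command_gripper(.085); print(get_force(),get_finger_gap())
p=get_ee_pos(); move_l([p[0],p[1],.28],vel=.1); sleep(.3)
c=calibration("wrist"); im,d=grab_frame("wrist")
vs,us=np.mgrid[150:300:2,250:390:2]
P=np.array([unproj(c,(u,v),d[v,u]) for u,v in zip(us.ravel(),vs.ravel())]); P=P[(P[:,2]>.145)&(P[:,2]<.2)]
print(get_t(),np.percentile(P[:,2],[5,50,90,99]),get_force())
p,_=grab_frame("side");cv2.imwrite("pics/s2.png",p[130:430,200:420].repeat(2,0).repeat(2,1))
E
```

```text
[-0.19308724 -0.13874478 -0.1194817 ] 0.08463747910132824
12.8583 [0.16955627 0.17451883 0.17762384 0.17922533] [-0.16392061  0.60605162 -0.40191459]
```

View pics/s2.png

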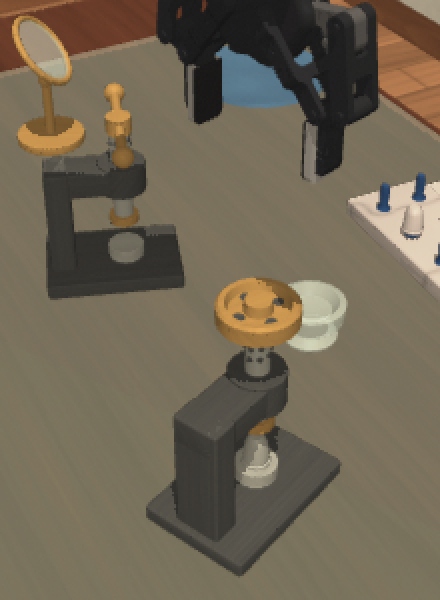

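The wheel rose 12.1 mm, the thimble stands upright at about (258,450), the cross-bar press is untouched and the gripper is clear.

```bash
python3 -c "
from plant import *
print(hand_in())"
```

```text
the job is handed in; nothing more can be done
None
```

I opened the round-wheel press by about 12 mm (measured by wrist camera); the thimble is still upright on its anvil, I left the cross-bar press alone, and the job is handed in (no verdict was returned).

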